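# Empty the tilt bin onto the column and latch it shut

## Robot

A 6-joint arm with a two-finger parallel gripper is mounted at the origin on the work surface. World frame = base frame: x ahead of the robot, y to its left, z up, the work surface at z = 0. Lengths are in m, angles in rad, forces in N, time in s.
With the tool pointing down it reaches from about 0.375 to 0.975 m from the base axis. Payload 3.8 kg.
Tool frame: the origin (TCP) lies midway between the tips of the shut fingers; the grasp point (between the pads) lies 19 mm behind it (r.grip_point_offset is the z of the grasp point in the tool frame, in m); z points along the fingers, y is the line along which they close (so a half turn about z gives the same grasp; the last joint's range is limited). The gripper opens to 85 mm and grips with 20 to 120 N. Pads are 22 mm wide; open, the fingers measure 114 mm over their backs; the gripper's body (76 mm by 85 mm) begins 54 mm behind the grasp point. The pads swing forward as they close: fully open they stand 13 mm farther back than shut.
Start: joints at [-1.206, 0.264, 1.604, -0, 1.274, -0.037], TCP at [0.264, -0.621, 0.231] pointing down, gripper open.
Joint ranges: [-2.63, 2.63], [-0.94, 2.18], [0.31, 2.57], [-1.31, 4.45], [0, 2.66], [-2.55, 2.55]. Speed limits (rad/s): [2.57, 2.57, 3.14, 3.14, 3.14, 3.14].

## Interface

Orientations are given as a unit quaternion [w, x, y, z].
In Python, from rig import r, imaging, ticket gives the robot as it stands. The module is installed in compiled form; this text tells all that it offers.
- The arm moves only by the tool send_rows, never from a script. Its argument "plan" is a list of rows, each a list of 7 numbers: the shift along the tool's x, y, z in cm, then the turn, a rotation vector about the tool's x, y, z in rad, then the finger opening in cm, from 0 to 8.54. A call has exactly 8 rows; each row shifts and turns the commanded pose from where the row before left it, along the tool's axes as they then stand; what a row does not reach is not made up. A row lasts 1/8 s, in which the tool goes at most 62.5 mm and 10.7 degrees, less where a joint would pass 70% of its speed; a pose out of reach is approached as far as the arm can. A call with a gripper value outside its range is refused whole. The fingers move at their own pace and stop on an object; "force" is the grip in N (left out, the last holds). Time passes only in rows, so rows that do not move let the fingers close, or fill a call up. It gives the time, the measured TCP pose, the force, the opening and the grip force at its end, in the units of the state.
- r.observe(): the state, without advancing time (a new reading comes with each control period).
- imaging.capture(name): name is "side" or "top" or "wrist"; returns a dict with "img" (480x640x3 uint8, blue, green, red), "depth" (480x640 float32, m along the optical axis (not along the pixel's ray), 0 where there is no reading), "mtx" (3x3 intrinsics, pixels), "T" (4x4, takes a point from camera to world coordinates). Camera axes: x right, y up, looking along -z (the intrinsics and any distortion apply to the point x, -y, -z); pixel columns grow to the right and rows downward; lengths in m; the calibration is good to about 2 mm. A picture is of the moment at which its call begins.
- ticket.finish_job(): hands the job in; it is judged then, once.
Trained networks look in a picture, given as the dict that the camera call returned (one of the last four; its "shot" number tells which), for a name from the list of things; names that differ only in an ending like _2 or _b are one class to them, and where a whole thing is asked for, a point or a joint stands for the part that bears it (a point fixed in the world has none). Each returns a list of dicts, best first, with "p" (0 to 1); they miss things now and then, are a little off and sometimes report something else, mostly with a low value. They report only what shows in the picture. A call takes as long as a camera call.
- imaging.boxes_of(picture, query): "point" ([row, column] as shares, 0 to 1, of the picture: columns of its width, rows of its height, amid what is visible of it).
The state is a dict: "clock": time; "qpos": joint angles; "qvel": joint speeds; "joint_torque": joint torques, N m; "eef_pos": TCP position; "eef_rot": TCP orientation; "wrist_force": force on the tool from outside, world axes, zero at the start; "wrist_torque": the same for the moment, N m; "grip_width": finger opening in m; "grasp_force": force on a finger pad.
Only numpy, scipy, OpenCV 4.12 (cv2) and the standard library are available. Lean on these libraries where they do the work, as an engineer would, in place of code of your own. Each camera call takes 0.05 s, during which the arm holds its last target. There are 200 camera calls.

## Task

Clear the tilted-forward grey bin: take out the carton first and set it on the large carton standing on the shelf, then set the flat-lidded tin on top of that, each one lowered gently (not dropped), centred and square, long side along long side. Then press the empty bin shut until its catch holds it, and let go, with the column still standing in its place and the loose fittings around left alone.

Things in the scene. Friction and masses are not known exactly. Their poses are not given: they have to be found in the camera images.
- base_carton: Large closed cardboard carton standing on the shelf, foot of the column: 120 mm along its x, 90 mm along its y, 60 mm high, 0.8 kg. Origin: centre of its underside; z up.
- clamp_carton: Medium closed cardboard carton lying in the bin: 100 mm along its x, 64 mm along its y, 46 mm along its z, 0.2 to 0.4 kg. Origin: centre of its underside; z out of its top. In the bin it tilts with the floor: its z leans 32 degrees (0.56 rad) from vertical to the bin's front, its y lies level across the bin, its low (-x) end rests against the front wall.
- tin: Closed metal tin with a flat lid lying in the bin beside the carton (either may be the left one): 100 mm along its x, 48 mm along its y, 40 mm along its z, 0.2 to 0.35 kg. Origin: centre of its underside; axes and tilt as for the medium carton. At least 30 mm is free between the two and between each and the side walls.
- bin_stand: Fixed steel stand of the tilting bin, base plate 160 x 290 mm, side cheeks 278 mm apart over all and 70 mm high. Origin: on the shelf below the middle of the bin's pivot axis; x points to the back of the bin (away from the robot), y along the pivot axis, z up. The pivot axis is 45 mm above the origin.
- bin (a joint): Angle of the bin about its pivot axis: 0 = swung fully forward (floor slopes 32 degrees down to the front, held so by a weak spring; so it starts), 0.56 rad = shut, floor level. A sprung ball catch resists in the last 0.2 rad and then holds it at about 0.54; left short of that it swings forward again.
- pivot (a point): Middle of the bin's pivot axis, in the top face of the bin's floor. Grey plastic bin, inside 140 mm deep and 248 mm wide; the axis lies 50 mm behind the inside of the front wall. Front wall and the front part of the side walls 38 to 40 mm above the floor, rear wall 15 mm, walls 4 mm thick.
- ledge (a point): Middle of the top face of the press ledge behind the bin's rear wall, 120 mm wide (along the pivot), 50 mm deep; it turns with the bin. Shut: level, 115 mm behind and 15 mm above the pivot axis (60 mm above the shelf). Fully forward: 89 mm behind the pivot axis, 119 mm above the shelf. Pressing it down shuts the bin: 3 N at first, about 6 N to pass the catch, then a rigid stop.
- tee: Bystander: copper pipe tee, lying, run 90 mm long, 35 mm high. Origin: centre of its underside.
- bushing_a: Bystander: zinc reducer bushing, 46 mm diameter, 34 mm high, between the bin and the column. Origin: centre of its underside.
- bushing_b: Bystander: zinc reducer bushing, 42 mm diameter, 34 mm high, between the bin and the column. Origin: centre of its underside.
- end_cap: Bystander: chrome end cap, 60 mm diameter, 40 mm high. Origin: centre of its underside.
- spring_clamp: Bystander: black nylon spring clamp lying flat, 135 mm long, 26 mm high. Origin: centre of its underside.
- pipe_clip: Bystander: steel saddle clip, 80 mm long, 24 mm high. Origin: centre of its underside.
- jar: Bystander: closed jar, 68 mm diameter, 90 mm high. Origin: centre of its underside.

How it is judged:
On the way, in this order (a step that is already met when the one before it is completed fails the run):
1. the medium carton rests centred and square on the large carton, released (horizontal distance between clamp_carton and base_carton below 0.012 m and z of clamp_carton in the frame of base_carton between 0.056 and 0.065 m and angle between the x axis of clamp_carton and the x axis of base_carton, either way round below 0.14 rad and angle between clamp_carton's own z axis and vertical below 0.06 rad and linear speed of clamp_carton below 0.03 m/s and contact force between clamp_carton and the fingers below 0.05 N), for 0.2 s.
2. the tin rests centred and square on the medium carton, released (all of step 1 and horizontal distance between tin and clamp_carton below 0.012 m and z of tin in the frame of clamp_carton between 0.042 and 0.051 m and angle between the x axis of tin and the x axis of clamp_carton, either way round below 0.14 rad and angle between tin's own z axis and vertical below 0.06 rad and linear speed of tin below 0.03 m/s and contact force between tin and the fingers below 0.05 N and horizontal distance between tin and base_carton below 0.018 m), for 0.2 s.
3. the empty bin is shut and held by its catch, not touched (value of joint bin above 0.49 rad and velocity of joint bin below 0.05 rad/s and contact force between bin_stand and the fingers below 0.05 N), for 0.3 s.
At the end, for the whole second after the job is handed in: Medium carton on the large one and tin on the medium one, each within 12 mm of centre of the one below (tin within 18 mm of the large carton's centre) and 0.14 rad (8 degrees) of square, upright, at rest, released; bin latched shut (beyond 0.49 rad) with nothing holding it (all of step 2 and all of step 3); the robot touches nothing.
It fails at once if the clamp carton is dropped or knocked away (over 0.45 m/s with no finger on it) (contact force between clamp_carton and the fingers below 0.01 N and linear speed of clamp_carton above 0.45 m/s).
It fails at once if the tin is dropped or knocked away (over 0.45 m/s with no finger on it) (contact force between tin and the fingers below 0.01 N and linear speed of tin above 0.45 m/s).
It fails at once if the large carton is shoved more than 25 mm from its place (distance of base_carton from where it was at the start of the episode above 0.025 m).
It fails at once if a bystander is displaced by more than 30 mm (distance of any of tee, bushing_a, bushing_b, end_cap, spring_clamp, pipe_clip, jar from where it was at the start of the episode above 0.03 m).
It also fails if it takes over 72 s, if anything falls off the work surface, if the arm or the gripper's body presses on something with over 40 N, if the wrist force passes 120 N, or if a joint passes its speed limit or range.

## Working session

There is one attempt and no reset: what is moved stays moved. The work goes in short steps, Python scripts to look and compute and a tool call to move; the robot and the scene stay as the last step left them, time stands still between calls to the robot, and variables do not carry over. Pictures are saved under pics/ and viewed, at most 10 in all, crops included, and the job is handed in when it is done.

Besides the shell and the picture viewer there is one more tool, called after ">>>" as name(argument=value, ...) on one line, values as JSON. send_rows: Moves the arm, as the interface text tells. Its arguments: {"type":"object","properties":{"plan":{"type":"array","items":{"type":"array","items":{"type":"number"}}},"force":{"type":"number"}},"required":["plan"]}

```bash
mkdir -p pics
cat > h.py <<'E'
import numpy as np, cv2
from rig import r, imaging, ticket
def world(c):
    d=c["depth"]; K=c["mtx"]; v,u=np.mgrid[0:480,0:640]
    P=np.stack([(u-K[0,2])/K[0,0]*d,-(v-K[1,2])/K[1,1]*d,-d],-1)
    return P@c["T"][:3,:3].T+c["T"][:3,3]
E
cat > a.py <<'E'
from h import *
s=r.observe(); print(s["clock"],s["eef_pos"],s["eef_rot"],s["wrist_force"],r.grip_point_offset)
for n in ("top","side"):
    c=imaging.capture(n); cv2.imwrite(f"pics/{n}1.png",c["img"]); W=world(c); np.savez(f"{n}1.npz",W=W,d=c["depth"],img=c["img"],T=c["T"],K=c["mtx"])
    print(n,c["T"].round(3).tolist(),c["mtx"].tolist())
    for q in ("base_carton","clamp_carton","tin","bin","ledge","tee","bushing_a","end_cap","spring_clamp","pipe_clip","jar"):
        for b in imaging.boxes_of(c,q)[:2]:
            i,j=int(b["point"][0]*480),int(b["point"][1]*640); print(q,round(b["p"],2),i,j,W[i,j].round(3))
E
python3 a.py
```

```text
0.0 [ 0.26370669 -0.6205386   0.22996157] [-1.11797346e-03  9.79886925e-01  1.99550316e-01 -1.90992476e-04] [0.31052585 0.7113596  0.59043655] -0.0187
top [[-0.014, 0.994, -0.108, 0.371], [-1.0, -0.016, -0.018, -0.013], [-0.02, 0.108, 0.994, 1.431], [0.0, 0.0, 0.0, 1.0]] [[507.9058900489119, 0.0, 326.607151098044], [0.0, 507.9058900489119, 238.0550448332964], [0.0, 0.0, 1.0]]
base_carton 0.71 242 234 [0.513 0.263 0.065]
base_carton 0.43 231 405 [ 0.535 -0.2    0.07 ]
clamp_carton 0.56 253 429 [ 0.473 -0.258  0.092]
tin 0.92 246 388 [ 0.493 -0.151  0.091]
bin 0.96 231 409 [ 0.535 -0.211  0.07 ]
ledge 0.91 230 409 [ 0.538 -0.211  0.067]
tee 0.87 166 333 [ 0.727 -0.009  0.032]
tee 0.75 244 388 [ 0.498 -0.151  0.09 ]
bushing_a 0.69 215 334 [ 0.587 -0.009  0.032]
bushing_a 0.59 260 328 [0.462 0.009 0.037]
end_cap 0.86 154 281 [0.762 0.137 0.038]
spring_clamp 0.61 309 475 [ 0.323 -0.392  0.017]
pipe_clip 0.8 310 181 [0.33  0.418 0.02 ]
jar 0.76 152 388 [ 0.748 -0.158  0.088]
side [[-0.801, 0.367, -0.474, -0.089], [-0.599, -0.514, 0.614, 0.802], [-0.018, 0.776, 0.631, 0.907], [0.0, 0.0, 0.0, 1.0]] [[589.3711878845994, 0.0, 311.74953673274644], [0.0, 589.3711878845994, 243.14147802545583], [0.0, 0.0, 1.0]]
clamp_carton 0.93 205 394 [ 0.458 -0.234  0.08 ]
clamp_carton 0.39 452 258 [0.319 0.432 0.022]
tin 0.96 220 362 [ 0.488 -0.139  0.08 ]
tin 0.64 191 273 [ 0.75  -0.129  0.065]
bin 0.87 199 355 [ 0.549 -0.203  0.079]
ledge 0.75 201 355 [ 0.547 -0.2    0.075]
tee 0.65 227 249 [ 0.736 -0.017  0.026]
tee 0.43 196 355 [ 0.556 -0.212  0.08 ]
bushing_a 0.82 278 336 [0.452 0.016 0.032]
bushing_a 0.75 222 347 [ 0.525 -0.132  0.063]
end_cap 0.61 258 191 [0.759 0.156 0.034]
end_cap 0.58 200 355 [ 0.55  -0.205  0.074]
spring_clamp 0.55 212 457 [ 0.351 -0.372  0.022]
pipe_clip 0.57 455 258 [0.317 0.435 0.018]
jar 0.59 192 277 [ 0.743 -0.137  0.06 ]
```

View pics/top1.png

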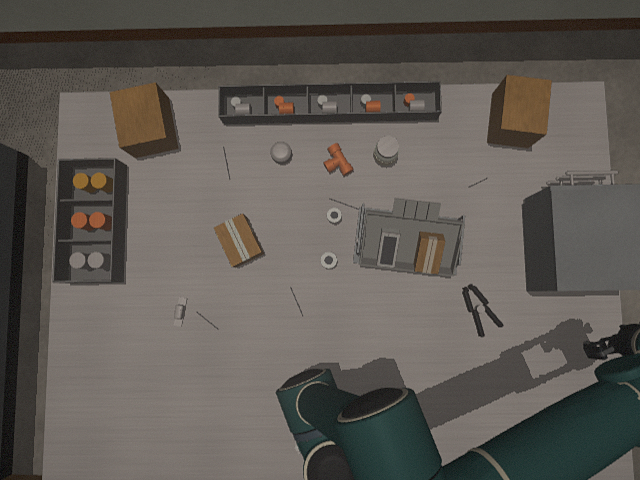

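```bash
cat > m.py <<'E'
import numpy as np, cv2
z=np.load("top1.npz"); W=z["W"]; d=z["d"]
def rect(name,m):
    n,l=cv2.connectedComponents(m.astype(np.uint8)); 
    k=1+np.argmax([np.sum(l==i) for i in range(1,n)]); p=W[l==k]
    q=cv2.minAreaRect((p[:,:2]*1000).astype(np.float32)); print(name,len(p),q,p[:,2].mean().round(4)); return p
ok=d>0;X,Y,Z=W[...,0],W[...,1],W[...,2]
rect("base",ok&(Y>.15)&(Y<.38)&(X>.4)&(X<.65)&(Z>.05)&(Z<.075))
# box tops: plane fits
for nm,(i,j) in dict(carton=(253,429),tin=(246,388)).items():
    c=W[i,j]
    near=ok&(np.linalg.norm(W-c,axis=-1)<.09)
    # local plane
    s=W[i-5:i+6,j-5:j+6].reshape(-1,3); 
    for _ in range(3):
        m=s.mean(0); n=np.linalg.svd(s-m)[2][2]; n*=np.sign(n[2])
        msk=near&(abs((W-m)@n)<.004); nl,l=cv2.connectedComponents(msk.astype(np.uint8),connectivity=4); s=W[(l==l[i,j])]
    ex=np.cross([0,0,1],n); ex/=np.linalg.norm(ex); ey=np.cross(n,ex)  # ex level, ey up slope
    q=np.stack([(s-m)@ex,(s-m)@ey],1)
    R=cv2.minAreaRect((q*1000).astype(np.float32)); cen=m+ex*R[0][0]/1000+ey*R[0][1]/1000
    print(nm,len(s),"n",n.round(3),"tilt",np.arccos(n[2]).round(3),"az",np.arctan2(n[1],n[0]).round(3),"rect",R,"cen",cen.round(4),"ex",ex.round(3),"ey",ey.round(3))
E
python3 m.py
```

```text
base 1458 ((519.083740234375, 256.42608642578125), (121.62286376953125, 90.63130950927734), 25.403369903564453) 0.0602
carton 755 n [-0.531  0.059  0.846] tilt 0.563 az 3.031 rect ((-0.1269378662109375, -1.019256591796875), (105.39539337158203, 65.03092193603516), 88.9460678100586) cen [ 0.4641 -0.2595  0.0842] ex [-0.111 -0.994  0.   ] ey [ 0.84  -0.093  0.534]
tin 306483 n [-0.536  0.081  0.84 ] tilt 0.573 az 2.992 rect ((-282.593505859375, -308.3759765625), (2891.281494140625, 1815.844482421875), 6.7464599609375) cen [ 0.2661  0.1661 -0.0891] ex [-0.149 -0.989  0.   ] ey [ 0.831 -0.125  0.542]
```

The top view shows the large carton at about (238,240). The bin is centred near (410,240), with the tin on the left at (388,250), the medium carton on the right at (430,253) and the ledge at (416,210). Next I measure the tin and ledge properly.

```bash
cat > m2.py <<'E'
import numpy as np, cv2
z=np.load("top1.npz"); W=z["W"]; d=z["d"]; img=z["img"]
n=np.array([-np.sin(.56)*np.cos(-.11),-np.sin(.56)*np.sin(-.11),np.cos(.56)])
ex=np.array([np.sin(.11)*-1,-np.cos(.11),0]); ey=np.cross(n,ex)
print(ey)
h=(W-np.array([.4641,-.2595,.0842]))@n+.046   # height over bin floor
A=W@ey; B=W@ex
def rep(nm,lo,hi,box):
    u0,u1,v0,v1=box; m=np.zeros(d.shape,bool); m[v0:v1,u0:u1]=1; m&=(d>0)&(h>lo)&(h<hi)
    k,l=cv2.connectedComponents(m.astype(np.uint8)); i=1+np.argmax([np.sum(l==j) for j in range(1,k)]); p=W[l==i]
    b,a=p@ex,p@ey; R=cv2.minAreaRect(np.stack([b,a],1).astype(np.float32)*1000)
    c=ex*R[0][0]/1000+ey*R[0][1]/1000+n*np.mean(p@n); print(nm,len(p),R,"h",np.mean(h[l==i]).round(4),"cen",c.round(4))
rep("carton",.035,.055,(410,460,215,280)); rep("tin",.034,.047,(375,402,225,272)); rep("ledge",.009,.022,(385,450,194,222))
for c in range(380,400,3): print(c,(h[228:272:4,c]*1000).round(0))
cv2.imwrite("pics/crop.png",cv2.resize(img[185:295,340:480],None,fx=5,fy=5,interpolation=cv2.INTER_CUBIC))
E
python3 m2.py
```

```text
[ 0.84213438 -0.09301023  0.5311862 ]
carton 977 ((225.29931640625, 456.82940673828125), (108.36180877685547, 116.56736755371094), 86.76776885986328) h 0.0451 cen [ 0.4602 -0.2775  0.0819]
tin 664 ((106.56355285644531, 460.4244384765625), (107.44416046142578, 70.36283874511719), 87.47433471679688) h 0.0388 cen [ 0.4795 -0.1602  0.0785]
ledge 866 ((164.25091552734375, 575.6121826171875), (52.997840881347656, 168.92510986328125), 89.29553985595703) h 0.0145 cen [ 0.583  -0.2296  0.1191]
380 [ 0. -3. 12. 37. 37. 38. 37. 40. 37. 36. -7.]
383 [ 8. 31. 39. 36. 44. 37. 41. 39. 34. 35. 38.]
386 [ 7. 32. 41. 42. 40. 40. 36. 41. 41. 37. 43.]
389 [ 2. 29. 40. 36. 39. 35. 38. 38. 40. 43. 37.]
392 [-3. 22. 37. 39. 38. 40. 39. 38. 42. 44. 43.]
395 [-1. 24. 34. 36. 41. 37. 41. 38. 38. 11. 33.]
398 [ 3. 21. 39. 41. 37. -2. -0. -2.  1. 13. 33.]
```

View pics/crop.png

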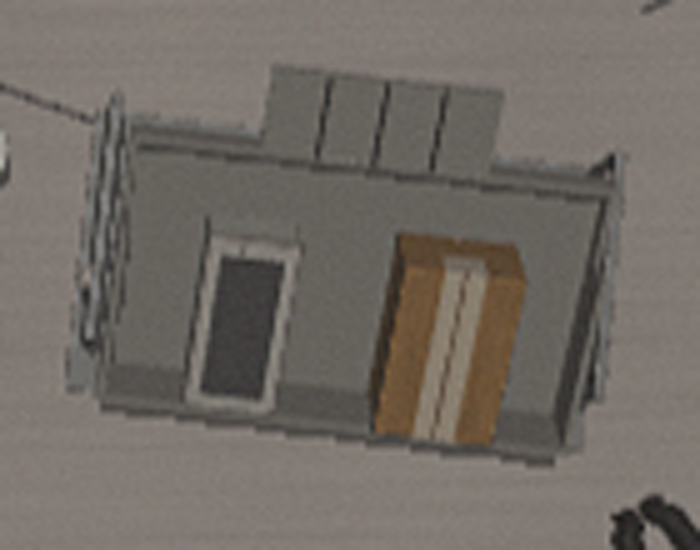

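The crop shows the tin lid with corners near (211,236), (300,246), (272,410) and (185,402). The carton's top face has corners near (406,265), (524,280), (494,443) and (374,432), and the ledge's back edge runs (275,66)-(503,90). I intersect these rays with the known planes.

```bash
cat > m3.py <<'E'
import numpy as np
z=np.load("top1.npz"); T=z["T"];K=z["K"]
n=np.array([-np.sin(.56)*np.cos(-.11),-np.sin(.56)*np.sin(-.11),np.cos(.56)])
ex=np.array([-np.sin(.11),-np.cos(.11),0]); ey=np.cross(n,ex)
f0=np.array([.4641,-.2595,.0842])@n-.046
def pt(x,y,h):
    u,v=(x+.5)/5-.5+340,(y+.5)/5-.5+185
    dr=T[:3,:3]@np.array([(u-K[0,2])/K[0,0],-(v-K[1,2])/K[1,1],-1]); o=T[:3,3]
    return o+dr*((f0+h-o@n)/(dr@n))
for nm,h,cs in (("tin",.040,[(211,236),(300,246),(272,410),(185,402)]),("carton",.046,[(406,265),(524,280),(494,443),(374,432)]),("ledge",.015,[(275,66),(503,90),(492,176),(262,150)])):
    P=np.array([pt(*c,h) for c in cs]); c=P.mean(0); q=np.stack([(P-c)@ex,(P-c)@ey],1)*1000
    print(nm,q.round(1).tolist(),"cen",c.round(4),"b",(c@ex).round(4),"a",(c@ey).round(4))
    e=q[1]-q[0]+q[2]-q[3]; s=q[0]-q[3]+q[1]-q[2]; print("  cross dir",np.arctan2(e[1],e[0]).round(3),"slope dir off",np.arctan2(s[0],s[1]).round(3))
E
python3 m3.py
```

```text
tin [[-22.3, 50.1], [24.4, 49.1], [22.5, -49.5], [-24.6, -49.7]] cen [ 0.4843 -0.1515  0.0823] b 0.0974 a 0.4657
  cross dir -0.008 slope dir off 0.021
carton [[-30.6, 50.7], [31.1, 48.5], [31.9, -49.5], [-32.5, -49.7]] cen [ 0.4657 -0.2602  0.0852] b 0.2076 a 0.4617
  cross dir -0.016 slope dir off 0.006
ledge [[-59.4, 24.8], [58.5, 23.1], [60.9, -25.3], [-60.1, -22.6]] cen [ 0.5864 -0.2236  0.1214] b 0.1578 a 0.5791
  cross dir -0.019 slope dir off -0.018
```

```bash
cat > g.py <<'E'
from h import *
from scipy.spatial.transform import Rotation as Ro
def Rt(yaw,tilt=0):  # tool x at yaw; tool z down, leaning forward by tilt (-> bin normal)
    n=np.array([-np.sin(tilt)*np.cos(yaw),-np.sin(tilt)*np.sin(yaw),np.cos(tilt)])
    y=np.array([np.sin(yaw),-np.cos(yaw),0]); return np.stack([np.cross(y,-n),y,-n],1)
def cur():
    s=r.observe(); q=s["eef_rot"]; return np.array(s["eef_pos"]),Ro.from_quat([q[1],q[2],q[3],q[0]]).as_matrix()
def leg(p0,R0,p1,R1,N):
    """N equal rows from pose 0 to pose 1; prints row, returns reached pose"""
    D=R0.T@R1; w=Ro.from_matrix(D).as_rotvec()/N; t=R0.T@(p1-p0)
    A=Ro.from_rotvec(w).as_matrix(); S=sum(np.linalg.matrix_power(A,k) for k in range(N))
    v=np.linalg.solve(S,t); row=np.r_[(v*100).round(2),w.round(3)]
    print(N,"x",row.tolist(),"|v|cm",(np.linalg.norm(v)*100).round(1),"deg",np.degrees(np.linalg.norm(w)).round(1))
    p,R=p0.copy(),R0.copy()
    for _ in range(N): p=p+R@row[:3]/100; R=R@Ro.from_rotvec(row[3:]).as_matrix()
    return p,R
BY,TI=-.12,.56; Rb=Rt(BY,TI); nb=-Rb[:,2]
CF=np.array([.4645,-.260,.0845])-.046*nb; TF=np.array([.482,-.152,.0795])-.040*nb
BC=np.array([.519,.2564,.060]); RB=Rt(.443)
E
python3 - <<'E'
from g import *
p,R=cur(); q=CF+.004*nb
print(q)
a=leg(p,R,q+.11*nb,Rb,12); a=leg(*a,q,Rb,8)
E
```

```text
[ 0.48664938 -0.26267076  0.04891529]
12 x [1.66, -2.85, 1.14, -0.012, 0.046, 0.042] |v|cm 3.5 deg 3.6
8 x [-0.01, 0.01, 1.39, -0.001, -0.001, 0.0] |v|cm 1.4 deg 0.0
```

>>> send_rows(plan=[[1.66, -2.85, 1.14, -0.012, 0.046, 0.042, 8.54], [1.66, -2.85, 1.14, -0.012, 0.046, 0.042, 8.54], [1.66, -2.85, 1.14, -0.012, 0.046, 0.042, 8.54], [1.66, -2.85, 1.14, -0.012, 0.046, 0.042, 8.54], [1.66, -2.85, 1.14, -0.012, 0.046, 0.042, 8.54], [1.66, -2.85, 1.14, -0.012, 0.046, 0.042, 8.54], [1.66, -2.85, 1.14, -0.012, 0.046, 0.042, 8.54], [1.66, -2.85, 1.14, -0.012, 0.046, 0.042, 8.54]])

```text
clock: 2.2
eef_pos: [0.3482, -0.3669, 0.1578]
eef_rot: [0.01, 0.982, 0.029, 0.189]
wrist_force: [0.0, -0.7, -0.3]
grip_width: 0.0855
grasp_force: 0.0
```

>>> send_rows(plan=[[1.66, -2.85, 1.14, -0.012, 0.046, 0.042, 8.54], [1.66, -2.85, 1.14, -0.012, 0.046, 0.042, 8.54], [1.66, -2.85, 1.14, -0.012, 0.046, 0.042, 8.54], [1.66, -2.85, 1.14, -0.012, 0.046, 0.042, 8.54], [0, 0, 0, 0, 0, 0, 8.54], [0, 0, 0, 0, 0, 0, 8.54], [0, 0, 0, 0, 0, 0, 8.54], [0, 0, 0, 0, 0, 0, 8.54]])

```text
clock: 3.2
eef_pos: [0.4283, -0.2561, 0.1435]
eef_rot: [0.016, 0.959, -0.056, 0.278]
wrist_force: [0.4, 0.1, 0.2]
grip_width: 0.0855
grasp_force: 0.0
```

Run:
```python
from g import *
p,R=cur(); print(p,r.observe()["qpos"].round(3),r.observe()["grip_width"]); q=CF+.004*nb
print("target",q+.11*nb)
a=leg(p,R,q,Rb,8)
c=imaging.capture("wrist"); cv2.imwrite("pics/w1.png",c["img"])
W=world(c); print(c["T"].round(3).tolist())
for k in("clamp_carton","tin"):
  for b in imaging.boxes_of(c,k)[:1]:
    i,j=int(b["point"][0]*480),int(b["point"][1]*640); print(k,b["p"],i,j,W[i,j], R.T@(W[i,j]-p))
# carton top extents in tool frame
Q=(W-p)@R; top=(c["depth"]>0)&(abs(Q[...,2]-(.11+.004-.046))<.005)
n,l=cv2.connectedComponents(top.astype(np.uint8)); k=1+np.argmax([np.sum(l==i) for i in range(1,n)])
print(cv2.minAreaRect((Q[l==k][:,:2]*1000).astype(np.float32)),np.median(Q[l==k][:,2]))
```

```text
[ 0.42831081 -0.25608535  0.14349003] [-0.841 -0.273  2.415  0.624  0.654  0.411] 0.08550813577158241
target [ 0.4286391  -0.25567592  0.14211335]
8 x [-0.01, -0.0, 1.39, -0.0, -0.001, 0.0] |v|cm 1.4 deg 0.0
[[-0.117, 0.962, -0.248, 0.42], [-0.993, -0.113, 0.027, -0.256], [-0.002, 0.25, 0.968, 0.306], [0.0, 0.0, 0.0, 1.0]]
clamp_carton 0.58 244 316 [ 0.47270799 -0.26303516  0.08849317] [0.00851519 0.00181824 0.07048582]
tin 0.62 240 161 [ 0.48903519 -0.15910023  0.0833646 ] [ 0.00917232 -0.10330277  0.07715592]
((0.4720268249511719, 0.2262725830078125), (100.8475341796875, 64.04400634765625), 0.8262647390365601) 0.07081407480785515
```

View pics/w1.png

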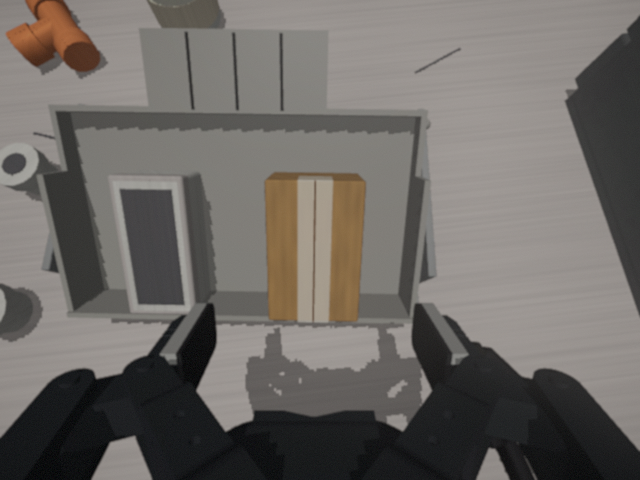

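The wrist view shows the carton top centred under the gripper at about (315,248), with free space on both sides. I descend and grip.

>>> send_rows(plan=[[-0.01, 0, 1.39, 0, 0, 0, 8.54], [-0.01, 0, 1.39, 0, 0, 0, 8.54], [-0.01, 0, 1.39, 0, 0, 0, 8.54], [-0.01, 0, 1.39, 0, 0, 0, 8.54], [-0.01, 0, 1.39, 0, 0, 0, 8.54], [-0.01, 0, 1.39, 0, 0, 0, 8.54], [-0.01, 0, 1.39, 0, 0, 0, 8.54], [-0.01, 0, 1.39, 0, 0, 0, 8.54]], force=40)

```text
clock: 4.35
eef_pos: [0.4872, -0.2617, 0.0477]
eef_rot: [0.015, 0.959, -0.056, 0.278]
wrist_force: [0.8, 0.3, 1.1]
grip_width: 0.0853
grasp_force: 0.0
```

>>> send_rows(plan=[[0, 0, 0, 0, 0, 0, 8.0], [0, 0, 0, 0, 0, 0, 6.0], [0, 0, 0, 0, 0, 0, 5.5], [0, 0, 0, 0, 0, 0, 5.5], [0, 0, 0, 0, 0, 0, 5.5], [0, 0, 0, 0, 0, 0, 5.5], [0, 0, 0, 0, 0, 0, 5.5], [0, 0, 0, 0, 0, 0, 5.5]], force=40)

```text
clock: 5.35
eef_pos: [0.4867, -0.2617, 0.0489]
eef_rot: [0.015, 0.959, -0.056, 0.278]
wrist_force: [-5.6, 1.3, 4.1]
grip_width: 0.0638
grasp_force: 45.1
```

Run:
```python
from g import *
p,R=cur(); print("carton floor in tool",R.T@(CF-p))
a=leg(p,R,p+.10*nb+[-0.01,0,0.02],R,8)
hi=BC+[0,0,.09]; a=leg(*a,hi+[0,-.25,.06],Rt(.16,.28),8); a=leg(*a,hi,RB,8); a=leg(*a,BC+[0,0,.010],RB,7)
```

```text
carton floor in tool [6.60255090e-05 9.47631016e-04 4.01310211e-03]
8 x [0.03, 0.01, -1.53, 0.0, 0.0, 0.0] |v|cm 1.5 deg 0.0
8 x [1.41, -3.27, -0.14, 0.014, -0.035, -0.032] |v|cm 3.6 deg 2.8
8 x [0.76, -3.01, 0.86, 0.005, -0.035, -0.035] |v|cm 3.2 deg 2.8
7 x [0.01, -0.0, 1.14, 0.0, -0.0, 0.0] |v|cm 1.1 deg 0.0
```

>>> send_rows(plan=[[0.03, 0, -0.6, 0, 0, 0, 5.5], [0.03, 0, -1.2, 0, 0, 0, 5.5], [0.03, 0, -1.7, 0, 0, 0, 5.5], [0.03, 0, -1.8, 0, 0, 0, 5.5], [0.03, 0, -1.8, 0, 0, 0, 5.5], [0.03, 0, -1.8, 0, 0, 0, 5.5], [0.03, 0, -1.8, 0, 0, 0, 5.5], [0.03, 0, -1.5, 0, 0, 0, 5.5]])

```text
clock: 6.35
eef_pos: [0.4231, -0.254, 0.1532]
eef_rot: [0.015, 0.959, -0.056, 0.277]
wrist_force: [-0.4, -0.3, -3.1]
grip_width: 0.0634
grasp_force: 44.9
```

>>> send_rows(plan=[[1.41, -3.27, -0.14, 0.014, -0.035, -0.032, 5.5], [1.41, -3.27, -0.14, 0.014, -0.035, -0.032, 5.5], [1.41, -3.27, -0.14, 0.014, -0.035, -0.032, 5.5], [1.41, -3.27, -0.14, 0.014, -0.035, -0.032, 5.5], [1.41, -3.27, -0.14, 0.014, -0.035, -0.032, 5.5], [1.41, -3.27, -0.14, 0.014, -0.035, -0.032, 5.5], [1.41, -3.27, -0.14, 0.014, -0.035, -0.032, 5.5], [1.41, -3.27, -0.14, 0.014, -0.035, -0.032, 5.5]])

```text
clock: 7.35
eef_pos: [0.5183, 0.0087, 0.2095]
eef_rot: [-0.011, 0.987, 0.081, 0.139]
wrist_force: [0.2, 0.5, -1.5]
grip_width: 0.0634
grasp_force: 45.0
```

Run:
```python
from g import *
p,R=cur(); print(r.observe()["grip_width"],r.observe()["qpos"].round(2))
hi=BC+[0,0,.09]; a=leg(p,R,hi,RB,9); a=leg(*a,BC+[0,0,.010],RB,7)
```

```text
0.06337588492412981 [-0.07 -0.2   2.15  0.08  0.92  1.29]
9 x [0.68, -2.65, 0.76, 0.004, -0.031, -0.031] |v|cm 2.8 deg 2.5
7 x [0.01, -0.01, 1.13, 0.001, 0.0, 0.0] |v|cm 1.1 deg 0.0
```

>>> send_rows(plan=[[0.68, -2.65, 0.76, 0.004, -0.031, -0.031, 5.5], [0.68, -2.65, 0.76, 0.004, -0.031, -0.031, 5.5], [0.68, -2.65, 0.76, 0.004, -0.031, -0.031, 5.5], [0.68, -2.65, 0.76, 0.004, -0.031, -0.031, 5.5], [0.68, -2.65, 0.76, 0.004, -0.031, -0.031, 5.5], [0.68, -2.65, 0.76, 0.004, -0.031, -0.031, 5.5], [0.68, -2.65, 0.76, 0.004, -0.031, -0.031, 5.5], [0.68, -2.65, 0.76, 0.004, -0.031, -0.031, 5.5]])

```text
clock: 8.35
eef_pos: [0.5231, 0.2283, 0.1567]
eef_rot: [0.001, 0.979, 0.205, 0.016]
wrist_force: [-0.4, 0.9, -2.0]
grip_width: 0.0636
grasp_force: 45.0
```

>>> send_rows(plan=[[0.68, -2.65, 0.76, 0.004, -0.031, -0.031, 5.5], [0, 0, 0, 0, 0, 0, 5.5], [0, 0, 0, 0, 0, 0, 5.5], [0, 0, 0, 0, 0, 0, 5.5], [0, 0, 0, 0, 0, 0, 5.5], [0, 0, 0, 0, 0, 0, 5.5], [0, 0, 0, 0, 0, 0, 5.5], [0, 0, 0, 0, 0, 0, 5.5]])

```text
clock: 9.35
eef_pos: [0.5196, 0.2546, 0.1497]
eef_rot: [0.002, 0.976, 0.22, 0.001]
wrist_force: [0.5, -0.2, -2.2]
grip_width: 0.0635
grasp_force: 45.2
```

```bash
python3 - <<'E'
from g import *
p,R=cur(); print(p, (R.T@RB).round(3).tolist())
for nm in("top","side","wrist"):
  c=imaging.capture(nm); W=world(c); cv2.imwrite(f"pics/p1{nm}.png",c["img"]); Q=(W-p)@R; ok=c["depth"]>0
  np.savez(f"p1{nm}.npz",W=W,d=c["depth"],img=c["img"],p=p,R=R)
  for b in imaging.boxes_of(c,"base_carton")[:1]+imaging.boxes_of(c,"clamp_carton")[:1]:
    i,j=int(b["point"][0]*480),int(b["point"][1]*640); print(nm,b["p"],i,j,W[i,j])
E
python3 - <<'E'
import cv2,numpy as np
a=cv2.imread("pics/p1wrist.png");b=cv2.imread("pics/p1side.png")
cv2.imwrite("pics/p1.png",np.hstack([cv2.resize(a,(400,300)),cv2.resize(b[200:440,60:380],(400,300))]))
E
```

```text
[0.51960394 0.25455845 0.14974789] [[1.0, -0.0, -0.001], [0.0, 1.0, -0.005], [0.001, 0.005, 1.0]]
top 0.76 249 250 [0.49326146 0.21998232 0.06220617]
top 0.72 236 413 [ 0.52168333 -0.22191542  0.06329186]
side 0.67 202 370 [ 0.5231517  -0.23096518  0.06439133]
side 0.81 286 245 [0.47533572 0.26769361 0.18794622]
wrist 0.61 178 311 [0.5636099  0.27603225 0.05895706]
wrist 0.61 304 312 [0.54210596 0.26510315 0.19133444]
```

View pics/p1.png

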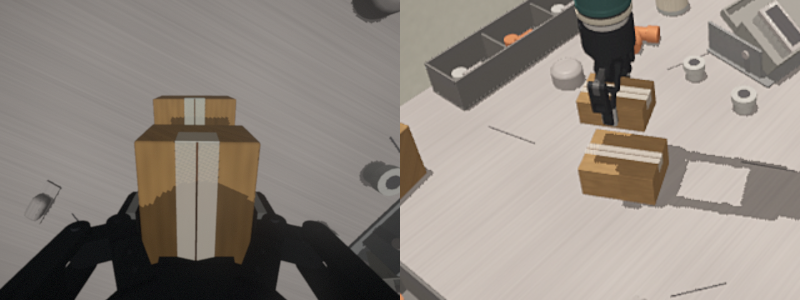

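The picture shows the held carton level and aligned above the large one. I check its pose in the hand and the exact base pose from this cloud.

Run:
```python
from g import *
z=np.load("p1wrist.npz"); p,R=z["p"],z["R"]; W=z["W"]; Q=(W-p)@R; ok=z["d"]>0
def big(m):
    n,l=cv2.connectedComponents(m.astype(np.uint8)); k=1+np.argmax([np.sum(l==i) for i in range(1,n)]); return l==k
m=big(ok&(abs(Q[...,2]+.042)<.006)&(abs(Q[...,1])<.034)); q=Q[m]
print("carton top z",np.median(q[:,2]),"x",np.percentile(q[:,0],[1,99.5]),"y",np.percentile(q[:,1],[.5,99.5]))
A=np.c_[q[:,:2],np.ones(len(q))]; print("slopes",np.linalg.lstsq(A,q[:,2],rcond=None)[0])
e=[np.percentile(q[abs(q[:,1]-y)<.004][:,0],99) for y in(-.025,0,.025)]; print("far edge",e)
m=big(ok&(abs(W[...,2]-.06)<.006)&(abs(Q[...,1])<.06)); q=Q[m]
print("base y",np.percentile(q[:,1],[.5,99.5]),"x max",np.percentile(q[:,0],99.5),[np.percentile(q[abs(q[:,1]-y)<.004][:,0],99) for y in(-.035,0,.035)], np.median(W[m][:,2]))
print("want base rel",R.T@(BC-p))
leg(p,R,BC+[0,0,.006],RB,8)
```

```text
carton top z -0.040961100324906755 x [-0.02031239  0.0518161 ] y [-0.03238327  0.0328097 ]
slopes [ 0.00691715 -0.00809387 -0.04105994]
far edge [np.float64(0.05174350686871445), np.float64(0.05183481912355871), np.float64(0.05126405846088288)]
base y [-0.04542358  0.04322796] x max 0.06280366571628898 [np.float64(0.0626090460380053), np.float64(0.06285644720142614), np.float64(0.06249622471043986)] 0.059778202209859244
want base rel [ 0.00015271 -0.00235598  0.08973776]
8 x [0.0, -0.03, 1.05, 0.001, -0.0, 0.0] |v|cm 1.0 deg 0.0
```

>>> send_rows(plan=[[0.1, -0.15, 1.15, 0.005, 0, 0, 5.5], [0, 0, 1.15, 0, 0, 0, 5.5], [0, 0, 1.15, 0, 0, 0, 5.5], [0, 0, 1.15, 0, 0, 0, 5.5], [0, 0, 1.15, 0, 0, 0, 5.5], [0, 0, 1.15, 0, 0, 0, 5.5], [0, 0, 1.0, 0, 0, 0, 5.5], [0, 0, 0.2, 0, 0, 0, 5.5]])

```text
clock: 10.8
eef_pos: [0.5192, 0.2561, 0.0675]
eef_rot: [0.0, 0.976, 0.22, -0.0]
wrist_force: [-0.4, 0.4, -2.0]
grip_width: 0.0636
grasp_force: 45.2
```

>>> send_rows(plan=[[0, 0, 0.1, 0, 0, 0, 5.5], [0, 0, 0.1, 0, 0, 0, 5.5], [0, 0, 0, 0, 0, 0, 5.5], [0, 0, 0, 0, 0, 0, 5.5], [0, 0, 0, 0, 0, 0, 5.5], [0, 0, 0, 0, 0, 0, 5.5], [0, 0, 0, 0, 0, 0, 5.5], [0, 0, 0, 0, 0, 0, 5.5]])

```text
clock: 11.8
eef_pos: [0.5199, 0.2564, 0.0667]
eef_rot: [-0.0, 0.976, 0.22, 0.0]
wrist_force: [0.3, -0.1, -1.5]
grip_width: 0.0636
grasp_force: 45.2
```

>>> send_rows(plan=[[0, 0, 0.07, 0, 0, 0, 5.5], [0, 0, 0, 0, 0, 0, 5.5], [0, 0, 0.07, 0, 0, 0, 5.5], [0, 0, 0, 0, 0, 0, 5.5], [0, 0, 0, 0, 0, 0, 5.5], [0, 0, 0, 0, 0, 0, 5.5], [0, 0, 0, 0, 0, 0, 5.5], [0, 0, 0, 0, 0, 0, 5.5]])

```text
clock: 12.8
eef_pos: [0.5199, 0.2564, 0.0653]
eef_rot: [-0.0, 0.976, 0.22, 0.0]
wrist_force: [1.0, 0.8, -3.0]
grip_width: 0.0636
grasp_force: 45.2
```

>>> send_rows(plan=[[0, 0, 0.07, 0, 0, 0, 5.5], [0, 0, 0, 0, 0, 0, 5.5], [0, 0, 0.07, 0, 0, 0, 5.5], [0, 0, 0, 0, 0, 0, 5.5], [0, 0, 0.05, 0, 0, 0, 5.5], [0, 0, 0, 0, 0, 0, 5.5], [0, 0, 0, 0, 0, 0, 5.5], [0, 0, 0, 0, 0, 0, 5.5]])

```text
clock: 13.8
eef_pos: [0.5201, 0.2565, 0.0649]
eef_rot: [-0.0, 0.976, 0.22, 0.001]
wrist_force: [-4.1, -2.3, 8.6]
grip_width: 0.064
grasp_force: 45.9
```

Contact is made. I release and rise.

>>> send_rows(plan=[[0, 0, -0.08, 0, 0, 0, 5.5], [0, 0, 0, 0, 0, 0, 6.8], [0, 0, 0, 0, 0, 0, 7.4], [0, 0, 0, 0, 0, 0, 8.0], [0, 0, 0, 0, 0, 0, 8.3], [0, 0, -0.5, 0, 0, 0, 8.3], [0, 0, -1.5, 0, 0, 0, 8.3], [0, 0, -3, 0, 0, 0, 8.3]])

```text
clock: 14.8
eef_pos: [0.519, 0.256, 0.1143]
eef_rot: [0.0, 0.976, 0.22, -0.001]
wrist_force: [0.2, 0.6, 0.7]
grip_width: 0.0829
grasp_force: 0.0
```

>>> send_rows(plan=[[0, 0, -3, 0, 0, 0, 8.3], [0, 0, -3, 0, 0, 0, 8.3], [0, 0, -2, 0, 0, 0, 8.3], [0, 0, 0, 0, 0, 0, 8.0], [0, 0, 0, 0, 0, 0, 7.5], [0, 0, 0, 0, 0, 0, 7.0], [0, 0, 0, 0, 0, 0, 7.0], [0, 0, 0, 0, 0, 0, 7.0]])

```text
clock: 15.8
eef_pos: [0.5195, 0.2562, 0.1934]
eef_rot: [-0.0, 0.976, 0.22, -0.0]
wrist_force: [0.4, -0.9, 0.0]
grip_width: 0.07
grasp_force: 0.0
```

```bash
cat > chk.py <<'E'
from g import *
import sys
# pose of a horizontal top face at height h from the wrist camera
p,R=cur(); c=imaging.capture("wrist"); W=world(c); Q=(W-p)@R; cv2.imwrite("pics/%s.png"%sys.argv[1],c["img"])
for h in map(float,sys.argv[2:]):
    m=(c["depth"]>0)&(abs(W[...,2]-h)<.005)&(np.linalg.norm(W[...,:2]-BC[:2],axis=-1)<.09)
    n,l=cv2.connectedComponents(m.astype(np.uint8)); k=1+np.argmax([np.sum(l==i) for i in range(1,n)]); w=W[l==k]
    A=np.c_[w[:,:2],np.ones(len(w))]
    print(h,len(w),cv2.minAreaRect((w[:,:2]*1000).astype(np.float32)),np.median(w[:,2]),np.linalg.lstsq(A,w[:,2],rcond=None)[0][:2])
E
python3 chk.py w2 .106 .06
python3 - <<'E'
from g import *
p,R=cur(); print(p); q=TF+.003*nb
a=leg(p,R,np.array([.47,0.05,.21]),Rt(.16,.28),8); a=leg(*a,q+.09*nb,Rb,8); a=leg(*a,q,Rb,8)
E
```

```text
0.106 11845 ((521.903564453125, 256.4214782714844), (101.28691864013672, 64.25442504882812), 24.888137817382812) 0.10574267287409994 [0.00018301 0.00060991]
0.06 3487 ((522.0140991210938, 256.6248779296875), (120.14772033691406, 90.31474304199219), 25.24715232849121) 0.0596891763058619 [0.00176565 0.00082121]
[0.51960547 0.25626084 0.19363233]
8 x [-1.37, 2.26, -0.36, -0.005, 0.035, 0.035] |v|cm 2.7 deg 2.8
8 x [-0.7, 2.47, 0.88, -0.014, 0.035, 0.032] |v|cm 2.7 deg 2.8
8 x [-0.01, 0.01, 1.12, -0.0, -0.0, 0.0] |v|cm 1.1 deg 0.0
```

>>> send_rows(plan=[[-1.37, 2.26, -0.36, -0.005, 0.035, 0.035, 7.0], [-1.37, 2.26, -0.36, -0.005, 0.035, 0.035, 7.0], [-1.37, 2.26, -0.36, -0.005, 0.035, 0.035, 7.0], [-1.37, 2.26, -0.36, -0.005, 0.035, 0.035, 7.0], [-1.37, 2.26, -0.36, -0.005, 0.035, 0.035, 7.0], [-1.37, 2.26, -0.36, -0.005, 0.035, 0.035, 7.0], [-1.37, 2.26, -0.36, -0.005, 0.035, 0.035, 7.0], [-1.37, 2.26, -0.36, -0.005, 0.035, 0.035, 7.0]])

```text
clock: 16.85
eef_pos: [0.4703, 0.0496, 0.2105]
eef_rot: [-0.011, 0.987, 0.079, 0.141]
wrist_force: [-0.1, 0.0, 0.5]
grip_width: 0.0698
grasp_force: 0.0
```

>>> send_rows(plan=[[-0.7, 2.47, 0.88, -0.014, 0.035, 0.032, 7.0], [-0.7, 2.47, 0.88, -0.014, 0.035, 0.032, 7.0], [-0.7, 2.47, 0.88, -0.014, 0.035, 0.032, 7.0], [-0.7, 2.47, 0.88, -0.014, 0.035, 0.032, 7.0], [-0.7, 2.47, 0.88, -0.014, 0.035, 0.032, 7.0], [-0.7, 2.47, 0.88, -0.014, 0.035, 0.032, 7.0], [-0.7, 2.47, 0.88, -0.014, 0.035, 0.032, 7.0], [-0.7, 2.47, 0.88, -0.014, 0.035, 0.032, 7.0]])

```text
clock: 17.85
eef_pos: [0.4547, -0.1493, 0.1248]
eef_rot: [0.015, 0.959, -0.057, 0.279]
wrist_force: [-0.9, -0.0, -0.0]
grip_width: 0.0703
grasp_force: 0.0
```

>>> send_rows(plan=[[0, 0, 0, 0, 0, 0, 7.0], [0, 0, 0, 0, 0, 0, 7.0], [0, 0, 0, 0, 0, 0, 7.0], [0, 0, 0, 0, 0, 0, 7.0], [0, 0, 0, 0, 0, 0, 7.0], [0, 0, 0, 0, 0, 0, 7.0], [0, 0, 0, 0, 0, 0, 7.0], [0, 0, 0, 0, 0, 0, 7.0]])

```text
clock: 18.85
eef_pos: [0.4548, -0.1484, 0.1247]
eef_rot: [0.015, 0.959, -0.057, 0.278]
wrist_force: [-0.2, 0.3, 0.2]
grip_width: 0.07
grasp_force: 0.0
```

Run:
```python
from g import *
p,R=cur(); q=TF+.003*nb; print(p,q+.09*nb)
leg(p,R,q,Rb,8)
c=imaging.capture("wrist"); cv2.imwrite("pics/w3.png",c["img"]); W=world(c); Q=(W-p)@R
e=(R.T@(q-p))[2]+.003; print("floor expected",e)
m=(c["depth"]>0)&(abs(Q[...,2]-(e-.040))<.005)&(abs(Q[...,0])<.056)&(abs(Q[...,1])<.05)
n,l=cv2.connectedComponents(m.astype(np.uint8)); k=1+np.argmax([np.sum(l==i) for i in range(1,n)]); s=Q[l==k]
print(len(s),cv2.minAreaRect((s[:,:2]*1000).astype(np.float32)),np.median(s[:,2]))
f=(c["depth"]>0)&(abs(Q[...,2]-e)<.008)&(Q[...,1]>.05)&(Q[...,1]<.1)&(abs(Q[...,0])<.03); print("floor",np.median(Q[f][:,2]))
```

```text
[ 0.45480698 -0.14837781  0.12471473] [ 0.45404959 -0.14862976  0.12440452]
8 x [-0.01, 0.01, 1.12, -0.001, -0.001, 0.0] |v|cm 1.1 deg 0.0
floor expected 0.0928733121490403
12857 ((-1.4099502563476562, 0.5671920776367188), (105.37181854248047, 99.92996978759766), 0.6022345423698425) 0.05450068613328126
floor 0.09380955117356155
```

View pics/w3.png

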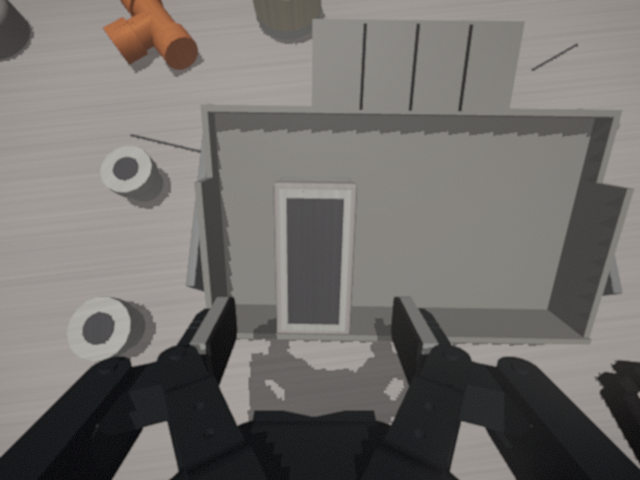

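The tin is centred between the fingers at about column 314, with clear gaps to the wall on the left. I descend and grip.

>>> send_rows(plan=[[0, 0.02, 1.13, -0.001, -0.001, 0, 7.0], [0, 0.01, 1.13, -0.001, -0.001, 0, 7.0], [0, 0.01, 1.13, 0, 0, 0, 7.0], [0, 0.01, 1.13, 0, 0, 0, 7.0], [0, 0, 1.13, 0, 0, 0, 7.0], [0, 0, 1.13, 0, 0, 0, 7.0], [0, 0, 1.13, 0, 0, 0, 7.0], [0, 0, 1.13, 0, 0, 0, 7.0]])

```text
clock: 19.9
eef_pos: [0.503, -0.1545, 0.0474]
eef_rot: [0.016, 0.959, -0.057, 0.277]
wrist_force: [0.4, -0.1, 0.3]
grip_width: 0.07
grasp_force: 0.0
```

>>> send_rows(plan=[[0, 0, 0, 0, 0, 0, 6.5], [0, 0, 0, 0, 0, 0, 5.0], [0, 0, 0, 0, 0, 0, 4.0], [0, 0, 0, 0, 0, 0, 4.0], [0, 0, 0, 0, 0, 0, 4.0], [0, 0, 0, 0, 0, 0, 4.0], [0, 0, 0, 0, 0, 0, 4.0], [0, 0, 0, 0, 0, 0, 4.0]], force=50)

```text
clock: 20.9
eef_pos: [0.5026, -0.1543, 0.0484]
eef_rot: [0.016, 0.959, -0.057, 0.277]
wrist_force: [-5.6, 2.2, 5.9]
grip_width: 0.0473
grasp_force: 52.4
```

Run:
```python
from g import *
p,R=cur(); B2=np.array([.5195,.2564,.106])
a=leg(p,R,p+.11*nb+[-0.01,0,0.03],R,8)
hi=B2+[0,0,.07]; a=leg(*a,hi+[-.02,-.22,.06],Rt(.16,.28),8); a=leg(*a,hi,RB,8)
```

```text
8 x [0.1, 0.01, -1.76, 0.0, 0.0, 0.0] |v|cm 1.8 deg 0.0
8 x [1.09, -2.29, -0.39, 0.014, -0.035, -0.032] |v|cm 2.6 deg 2.8
8 x [0.89, -2.59, 0.88, 0.005, -0.035, -0.035] |v|cm 2.9 deg 2.8
```

>>> send_rows(plan=[[0.0, 0, -0.8, 0, 0, 0, 4.0], [0.1, 0, -1.6, 0, 0, 0, 4.0], [0.1, 0, -2, 0, 0, 0, 4.0], [0.1, 0, -2, 0, 0, 0, 4.0], [0.1, 0, -2, 0, 0, 0, 4.0], [0.1, 0, -2, 0, 0, 0, 4.0], [0.1, 0, -2, 0, 0, 0, 4.0], [0.1, 0, -1.7, 0, 0, 0, 4.0]])

```text
clock: 21.9
eef_pos: [0.433, -0.1462, 0.1711]
eef_rot: [0.016, 0.959, -0.057, 0.276]
wrist_force: [-0.2, -0.1, -3.3]
grip_width: 0.0478
grasp_force: 52.7
```

>>> send_rows(plan=[[1.09, -2.29, -0.39, 0.014, -0.035, -0.032, 4.0], [1.09, -2.29, -0.39, 0.014, -0.035, -0.032, 4.0], [1.09, -2.29, -0.39, 0.014, -0.035, -0.032, 4.0], [1.09, -2.29, -0.39, 0.014, -0.035, -0.032, 4.0], [1.09, -2.29, -0.39, 0.014, -0.035, -0.032, 4.0], [1.09, -2.29, -0.39, 0.014, -0.035, -0.032, 4.0], [1.09, -2.29, -0.39, 0.014, -0.035, -0.032, 4.0], [1.09, -2.29, -0.39, 0.014, -0.035, -0.032, 4.0]])

```text
clock: 22.9
eef_pos: [0.4982, 0.038, 0.2347]
eef_rot: [-0.011, 0.987, 0.08, 0.138]
wrist_force: [0.9, 0.3, -3.5]
grip_width: 0.0473
grasp_force: 52.7
```

Run:
```python
from g import *
p,R=cur(); B2=np.array([.5195,.2564,.106])
leg(p,R,B2+[0,0,.07],RB,9)
```

```text
9 x [0.81, -2.28, 0.77, 0.004, -0.031, -0.031] |v|cm 2.5 deg 2.5
```

>>> send_rows(plan=[[0.81, -2.28, 0.77, 0.004, -0.031, -0.031, 4.0], [0.81, -2.28, 0.77, 0.004, -0.031, -0.031, 4.0], [0.81, -2.28, 0.77, 0.004, -0.031, -0.031, 4.0], [0.81, -2.28, 0.77, 0.004, -0.031, -0.031, 4.0], [0.81, -2.28, 0.77, 0.004, -0.031, -0.031, 4.0], [0.81, -2.28, 0.77, 0.004, -0.031, -0.031, 4.0], [0.81, -2.28, 0.77, 0.004, -0.031, -0.031, 4.0], [0.81, -2.28, 0.77, 0.004, -0.031, -0.031, 4.0]])

```text
clock: 23.9
eef_pos: [0.5214, 0.2323, 0.183]
eef_rot: [0.001, 0.979, 0.204, 0.015]
wrist_force: [1.3, -0.1, -1.6]
grip_width: 0.0475
grasp_force: 52.7
```

>>> send_rows(plan=[[0.81, -2.28, 0.77, 0.004, -0.031, -0.031, 4.0], [0, 0, 0, 0, 0, 0, 4.0], [0, 0, 0, 0, 0, 0, 4.0], [0, 0, 0, 0, 0, 0, 4.0], [0, 0, 0, 0, 0, 0, 4.0], [0, 0, 0, 0, 0, 0, 4.0], [0, 0, 0, 0, 0, 0, 4.0], [0, 0, 0, 0, 0, 0, 4.0]])

```text
clock: 24.9
eef_pos: [0.5202, 0.2557, 0.1766]
eef_rot: [0.002, 0.976, 0.218, -0.0]
wrist_force: [-0.6, -0.3, -2.6]
grip_width: 0.0474
grasp_force: 52.6
```

Run:
```python
from g import *
p,R=cur(); print(p)
c=imaging.capture("wrist"); cv2.imwrite("pics/w4.png",c["img"]); W=world(c); Q=(W-p)@R; ok=c["depth"]>0
def big(m):
    n,l=cv2.connectedComponents(m.astype(np.uint8)); k=1+np.argmax([np.sum(l==i) for i in range(1,n)]); return l==k
m=big(ok&(abs(Q[...,2]+.0365)<.006)&(abs(Q[...,1])<.0245)); q=Q[m]
print("tin top z",np.median(q[:,2]),"x",np.percentile(q[:,0],[1,99.5]),"y",np.percentile(q[:,1],[.5,99.5]),[np.percentile(q[abs(q[:,1]-y)<.004][:,0],99) for y in(-.018,0,.018)])
print("slopes",np.linalg.lstsq(np.c_[q[:,:2],np.ones(len(q))],q[:,2],rcond=None)[0])
m=big(ok&(abs(W[...,2]-.106)<.006)&(abs(Q[...,1])<.06)); q=Q[m]
print("carton y",np.percentile(q[:,1],[.5,99.5]),"xmax",[np.percentile(q[abs(q[:,1]-y)<.004][:,0],99) for y in(-.025,0,.025)],np.median(W[m][:,2]))
a=(R.T@RB); print(Ro.from_matrix(a).as_rotvec())
```

```text
[0.52018448 0.2556959  0.1765618 ]
tin top z -0.036322252799946546 x [-0.02408502  0.05109602] y [-0.02383231  0.02422212] [np.float64(0.05112927133480583), np.float64(0.05093951477665368), np.float64(0.05075435225758399)]
slopes [ 0.00938114 -0.00237812 -0.03644345]
carton y [-0.03130928  0.03157489] xmax [np.float64(0.05225517667897981), np.float64(0.05237665585766959), np.float64(0.05187780544313418)] 0.10575065380089918
[ 0.00409381  0.0011108  -0.00244581]
```

View pics/w4.png

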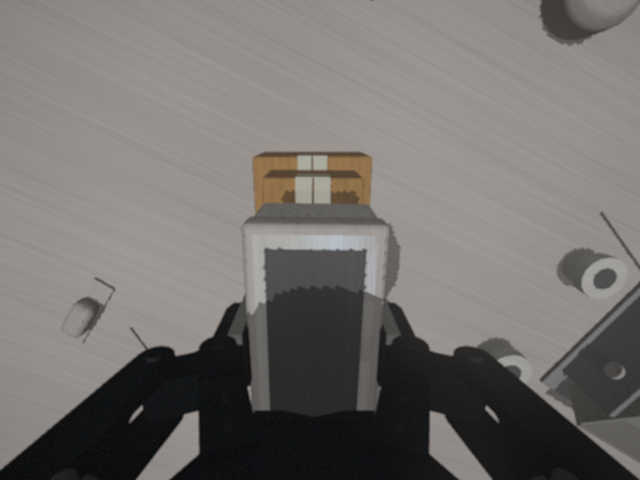

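The tin is held square, aligned above the cartons. I lower it.

>>> send_rows(plan=[[0.1, 0, 1.0, 0.004, 0.001, -0.002, 4.0], [0, 0, 1.0, 0, 0, 0, 4.0], [0, 0, 1.0, 0, 0, 0, 4.0], [0, 0, 1.0, 0, 0, 0, 4.0], [0, 0, 1.0, 0, 0, 0, 4.0], [0, 0, 0.9, 0, 0, 0, 4.0], [0, 0, 0.4, 0, 0, 0, 4.0], [0, 0, 0.15, 0, 0, 0, 4.0]])

```text
clock: 25.95
eef_pos: [0.521, 0.2562, 0.1117]
eef_rot: [0.0, 0.976, 0.22, -0.0]
wrist_force: [0.4, -0.1, -3.5]
grip_width: 0.0477
grasp_force: 52.7
```

>>> send_rows(plan=[[0, 0, 0.07, 0, 0, 0, 4.0], [0, 0, 0, 0, 0, 0, 4.0], [0, 0, 0.07, 0, 0, 0, 4.0], [0, 0, 0, 0, 0, 0, 4.0], [0, 0, 0.07, 0, 0, 0, 4.0], [0, 0, 0, 0, 0, 0, 4.0], [0, 0, 0, 0, 0, 0, 4.0], [0, 0, 0, 0, 0, 0, 4.0]])

```text
clock: 26.95
eef_pos: [0.521, 0.2561, 0.1098]
eef_rot: [0.0, 0.976, 0.22, -0.0]
wrist_force: [0.5, -0.1, -2.7]
grip_width: 0.0473
grasp_force: 52.7
```

>>> send_rows(plan=[[0, 0, 0.06, 0, 0, 0, 4.0], [0, 0, 0, 0, 0, 0, 4.0], [0, 0, 0.06, 0, 0, 0, 4.0], [0, 0, 0, 0, 0, 0, 4.0], [0, 0, 0, 0, 0, 0, 4.0], [0, 0, 0, 0, 0, 0, 4.0], [0, 0, 0, 0, 0, 0, 4.0], [0, 0, 0, 0, 0, 0, 4.0]])

```text
clock: 27.95
eef_pos: [0.5212, 0.2562, 0.1097]
eef_rot: [0.0, 0.976, 0.22, 0.0]
wrist_force: [-4.2, -2.5, 5.5]
grip_width: 0.0472
grasp_force: 53.5
```

>>> send_rows(plan=[[0, 0, -0.06, 0, 0, 0, 4.0], [0, 0, 0, 0, 0, 0, 5.2], [0, 0, 0, 0, 0, 0, 6.0], [0, 0, 0, 0, 0, 0, 7.0], [0, 0, 0, 0, 0, 0, 7.5], [0, 0, -0.5, 0, 0, 0, 7.5], [0, 0, -1.5, 0, 0, 0, 7.5], [0, 0, -3, 0, 0, 0, 7.5]])

```text
clock: 28.95
eef_pos: [0.5202, 0.2557, 0.1593]
eef_rot: [0.0, 0.976, 0.22, -0.001]
wrist_force: [0.5, 0.6, 0.7]
grip_width: 0.0749
grasp_force: 0.0
```

>>> send_rows(plan=[[0, 0, -3, 0, 0, 0, 7.5], [0, 0, -3, 0, 0, 0, 7.5], [0, 0, -2, 0, 0, 0, 7.5], [0, 0, 0, 0, 0, 0, 7.5], [0, 0, 0, 0, 0, 0, 5.0], [0, 0, 0, 0, 0, 0, 2.0], [0, 0, 0, 0, 0, 0, 0], [0, 0, 0, 0, 0, 0, 0]])

```text
clock: 29.95
eef_pos: [0.5208, 0.256, 0.2386]
eef_rot: [0.0, 0.976, 0.22, -0.001]
wrist_force: [0.5, 0.3, 0.0]
grip_width: 0.0018
grasp_force: 0.0
```

```bash
python3 chk.py w5 .146 .106 .06
python3 - <<'E'
from g import *
p,R=cur(); print(p)
x=np.array([np.cos(BY),np.sin(BY),0]); piv=np.array([.5864,-.2236,0])-.0894*x; piv[2]=.045; print("pivot",piv,"tin/carton a-check",(CF-piv)@x,(TF-piv)@x)
V=Rt(BY+.25)
def L(t,z=0): # ledge middle at bin angle t
    ph=.56-t; return piv+x*(.115*np.cos(ph)-.015*np.sin(ph))+np.array([0,0,.115*np.sin(ph)+.015*np.cos(ph)+z])
V=Rt(BY)
a=leg(p,R,np.array([.52,0.02,.26]),Rt(.16),8); a=leg(*a,L(0,.05),V,8)
a=leg(*a,L(0,.008),V,4)
for t0 in(.14,.28,.42,.56): a=leg(*a,L(t0,-.002),V,3)
E
```

```text
0.146 8155 ((522.8014526367188, 256.0014343261719), (100.24906921386719, 49.3791389465332), 24.651185989379883) 0.1459010303436482 [-0.00160984  0.00036125]
0.106 1056 ((522.5230712890625, 256.764892578125), (100.00384521484375, 64.11508178710938), 24.778911590576172) 0.10545682451567462 [-0.00432709 -0.00028426]
0.06 2840 ((522.1895141601562, 256.7137756347656), (119.88261413574219, 90.23937225341797), 25.2911376953125) 0.059663523558392384 [0.00218444 0.00073245]
[0.52091249 0.25608967 0.23877782]
pivot [ 0.49764291 -0.21289773  0.045     ] tin/carton a-check -0.002831283260908965 -0.001573167708194918
8 x [-0.94, 2.81, -0.26, 0.0, 0.0, 0.035] |v|cm 3.0 deg 2.0
8 x [0.71, 3.08, 1.14, 0.0, 0.0, 0.035] |v|cm 3.4 deg 2.0
4 x [-0.0, 0.01, 1.04, 0.0, 0.0, 0.001] |v|cm 1.0 deg 0.0
3 x [0.31, -0.01, 0.78, 0.0, 0.0, -0.0] |v|cm 0.8 deg 0.0
3 x [0.25, 0.0, 0.48, 0.0, 0.0, -0.0] |v|cm 0.5 deg 0.0
3 x [0.18, 0.0, 0.51, 0.0, 0.0, -0.0] |v|cm 0.5 deg 0.0
3 x [0.11, 0.0, 0.53, 0.0, 0.0, -0.0] |v|cm 0.5 deg 0.0
```

The column is centred to within 1 mm. Now I press the bin shut with closed fingers.

>>> send_rows(plan=[[-0.94, 2.81, -0.26, 0, 0, 0.035, 0], [-0.94, 2.81, -0.26, 0, 0, 0.035, 0], [-0.94, 2.81, -0.26, 0, 0, 0.035, 0], [-0.94, 2.81, -0.26, 0, 0, 0.035, 0], [-0.94, 2.81, -0.26, 0, 0, 0.035, 0], [-0.94, 2.81, -0.26, 0, 0, 0.035, 0], [-0.94, 2.81, -0.26, 0, 0, 0.035, 0], [-0.94, 2.81, -0.26, 0, 0, 0.035, 0]])

```text
clock: 31.0
eef_pos: [0.5204, 0.0189, 0.2602]
eef_rot: [0.0, 0.997, 0.081, 0.0]
wrist_force: [0.9, -0.4, 0.2]
grip_width: -0.0003
grasp_force: 0.0
```

>>> send_rows(plan=[[0.71, 3.08, 1.14, 0, 0, 0.035, 0], [0.71, 3.08, 1.14, 0, 0, 0.035, 0], [0.71, 3.08, 1.14, 0, 0, 0.035, 0], [0.71, 3.08, 1.14, 0, 0, 0.035, 0], [0.71, 3.08, 1.14, 0, 0, 0.035, 0], [0.71, 3.08, 1.14, 0, 0, 0.035, 0], [0.71, 3.08, 1.14, 0, 0, 0.035, 0], [0.71, 3.08, 1.14, 0, 0, 0.035, 0]])

```text
clock: 32.0
eef_pos: [0.5871, -0.2243, 0.1685]
eef_rot: [0.0, 0.998, -0.059, -0.0]
wrist_force: [0.0, 0.9, 0.0]
grip_width: -0.0002
grasp_force: 0.0
```

>>> send_rows(plan=[[0, 0, 1.04, 0, 0, 0, 0], [0, 0, 1.04, 0, 0, 0, 0], [0, 0, 1.04, 0, 0, 0, 0], [0, 0, 1.04, 0, 0, 0, 0], [0.2, 0, 0.5, 0, 0, 0, 0], [0.3, 0, 0.6, 0, 0, 0, 0], [0, 0, 0, 0, 0, 0, 0], [0, 0, 0, 0, 0, 0, 0]])

```text
clock: 33.0
eef_pos: [0.5919, -0.2238, 0.1165]
eef_rot: [0.0, 0.998, -0.059, -0.0]
wrist_force: [-0.9, 1.4, 1.7]
grip_width: 0.0002
grasp_force: 0.8
```

```bash
cat > l.py <<'E'
from g import *
p,R=cur(); x=np.array([np.cos(BY),np.sin(BY),0]); piv=np.array([.4976,-.2129,.045]); V=Rt(BY)
def L(t,z=0):
    ph=.56-t; return piv+x*(.115*np.cos(ph)-.015*np.sin(ph))+np.array([0,0,.115*np.sin(ph)+.015*np.cos(ph)+z])
print("behind",(p-piv)@x,"z",p[2],"force",r.observe()["wrist_force"]); 
a=(p,R)
for t in(.28,.42,.56): print(L(t)); a=leg(*a,L(t,-.002),V,3)
E
python3 l.py
```

```text
behind 0.09490895971949666 z 0.11650192965244738 force [-0.85825593  1.38014212  1.66211652]
[ 0.60321105 -0.22563451  0.09119673]
3 x [0.38, 0.02, 0.91, 0.0, 0.0, 0.001] |v|cm 1.0 deg 0.1
[ 0.60857783 -0.22628163  0.0759007 ]
3 x [0.18, -0.0, 0.51, 0.0, 0.0, -0.0] |v|cm 0.5 deg 0.0
[ 0.61177299 -0.2266669   0.06      ]
3 x [0.11, -0.0, 0.53, 0.0, 0.0, -0.0] |v|cm 0.5 deg 0.0
```

>>> send_rows(plan=[[0.3, 0, 0.7, 0, 0, 0, 0], [0.3, 0, 0.7, 0, 0, 0, 0], [0.3, 0, 0.7, 0, 0, 0, 0], [0.24, 0, 0.63, 0, 0, 0, 0], [0.18, 0, 0.51, 0, 0, 0, 0], [0.18, 0, 0.51, 0, 0, 0, 0], [0.18, 0, 0.51, 0, 0, 0, 0], [0.11, 0, 0.53, 0, 0, 0, 0]])

```text
clock: 34.0
eef_pos: [0.6091, -0.2261, 0.0688]
eef_rot: [0.0, 0.998, -0.059, -0.001]
wrist_force: [-1.7, -0.7, 5.3]
grip_width: -0.0
grasp_force: 2.2
```

>>> send_rows(plan=[[0.11, 0, 0.4, 0, 0, 0, 0], [0.08, 0, 0.3, 0, 0, 0, 0], [0.05, 0, 0.25, 0, 0, 0, 0], [0, 0, 0, 0, 0, 0, 0], [0, 0, 0, 0, 0, 0, 0], [0, 0, 0, 0, 0, 0, 0], [0, 0, 0, 0, 0, 0, 0], [0, 0, 0, 0, 0, 0, 0]])

```text
clock: 35.0
eef_pos: [0.611, -0.226, 0.0596]
eef_rot: [-0.0, 0.998, -0.059, -0.001]
wrist_force: [-5.3, 0.9, 9.0]
grip_width: 0.0003
grasp_force: 4.5
```

>>> send_rows(plan=[[0, 0, 0.1, 0, 0, 0, 0], [0, 0, 0.1, 0, 0, 0, 0], [0, 0, 0, 0, 0, 0, 0], [0, 0, 0, 0, 0, 0, 0], [0, 0, -0.2, 0, 0, 0, 0], [0, 0, -0.3, 0, 0, 0, 0], [0, 0, 0, 0, 0, 0, 0], [0, 0, 0, 0, 0, 0, 0]])

```text
clock: 36.0
eef_pos: [0.6122, -0.2261, 0.0617]
eef_rot: [-0.0, 0.998, -0.059, 0.0]
wrist_force: [0.2, 0.3, 2.0]
grip_width: 0.0004
grasp_force: 1.1
```

>>> send_rows(plan=[[0, 0, -1, 0, 0, 0, 0], [0, 0, -2, 0, 0, 0, 0], [0, 0, -3, 0, 0, 0, 0], [0, 0, -3, 0, 0, 0, 0], [0, 0, -3, 0, 0, 0, 0], [0, 0, 0, 0, 0, 0, 0], [0, 0, 0, 0, 0, 0, 0], [0, 0, 0, 0, 0, 0, 0]])

```text
clock: 37.0
eef_pos: [0.6111, -0.2258, 0.1805]
eef_rot: [-0.0, 0.998, -0.059, -0.001]
wrist_force: [0.2, -0.6, -0.1]
grip_width: 0.0002
grasp_force: 0.0
```

Run:
```python
from g import *
c=imaging.capture("wrist"); W=world(c); x=np.array([np.cos(BY),np.sin(BY),0]); piv=np.array([.4976,-.2129,.045])
t=imaging.capture("top")
for nm,k in(("wrist",c),("top",t)):
    W=world(k); a=(W-piv)@x; b=(W-piv)@np.array([-x[1],x[0],0])
    m=(k["depth"]>0)&(abs(b)<.05)&(a>.10)&(a<.135); print(nm,m.sum(),np.percentile(W[m][:,2],[10,50,90]) if m.sum() else "")
s=imaging.capture("side"); cv2.imwrite("pics/end.png",s["img"])
```

```text
wrist 57074 [0.06322025 0.25186438 0.26821972]
top 1410 [0.06298683 0.56607872 0.57001926]
```

View pics/end.png

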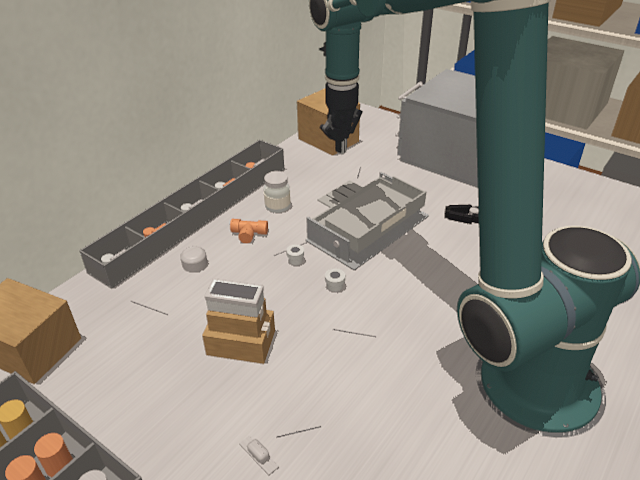

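The side view shows the column standing at (235,320) and the bin level at (365,215), with the fingers clear. The ledge measures about 63 mm high, which matches latched at 0.54 rad. Handing in.

```bash
python3 -c "
from rig import ticket; print(ticket.finish_job())"
```

```text
the job is handed in; nothing more can be done
None
```

The job is handed in: the carton and tin stand on the large carton, each centred within about 1 mm by the wrist camera, and the empty bin is latched shut with the robot clear. The hand-in call returned no verdict.

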